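# Four clicks up on the torque dial

### The job

Raise the screwdriver controller's torque setting: with a fingertip, push the dial's wing round clockwise (seen from above) by exactly four clicks without running past the fourth. Then press the green button fully down to store the setting, and let it come up again. Only push, and gently: never take the wing between the fingers, and leave the loose torque screwdriver, keypad and capsule as they lie.

Things in the scene. Friction and masses are not known exactly. Their poses are not given: they have to be found in the camera images.
- controller: Fixed low grey case, 170 (x) x 112 (y) x 45 mm high, black front panel facing -x; origin at the centre of its underside on the bench, z up. Its flat top carries the dial (nearer the robot, at x = -30 mm in its frame) and the green button (behind it, at x = +60 mm). Nothing on the case stands higher than 86 mm above the bench.
- dial_unit: The dial with the round aluminium plate under it, 104 mm across and 4 mm thick, fixed on the case's top; origin on the turning axis at the plate's underside, 45 mm above the bench; its x axis points where the wing stands at the start, which varies widely. The plate has a black tick at each of the dial's twelve click stops.
- click_dial (a joint): Angle of the black dial, rad: 0 at the start, growing clockwise seen from above. A click stop every 24 degrees (0.4189 rad), so four clicks are 1.6755; end stops three clicks back, eight on. Between stops it resists with up to 0.11 N m (3 to 4 N at the wing); half-way it lets go, jumps ahead of the finger to the next stop and stays. Pushed slowly it skips none.
- dial_axis (a point): Top of the dial's hub on its upright turning axis, 86 mm above the bench. The dial is a disc 84 mm across, its upper face 26 mm below this point; hub 20 mm in diameter. From the hub one upright wing runs out to 40 mm from the axis, 10 mm thick, as high as the hub (26 mm above the disc), with a white line along its top.
- wing_mid (a point): Moves with the dial: the middle of the wing's thickness, 30 mm from the axis and 14 mm below the wing's top. The horizontal direction from dial_axis to here is the wing's direction. Its frame turns with the dial: x outward along the wing, y across it, z up.
- set_button (a joint): Travel of the green button, m: 0 up, 0.006 fully down; springs back up; fully down takes 5 N.
- set_button_top (a point): Centre of the top of the green push button, 26 mm across, pressed straight down; it is on the far part of the case's top, 90 mm from the dial's axis.
- torque_driver: Loose screwdriver with a blue handle, 201 mm long, 35 mm thick, lying left of the case, pointing roughly along x (bystander); origin at the centre of its underside.
- keypad_1: Loose steel keypad module, 78 x 62 x 18 mm, lying left of the case, beyond the screwdriver (bystander); origin at the centre of its underside.
- capsule_1: Loose round speaker capsule, 40 mm across, 15 mm high, lying left of the case, beyond the screwdriver (bystander); origin at the centre of its underside.
- lever_press: Obstacle: a fixed green lever press, 443 mm high, left of and behind the case. Its foot reaches from 73 mm nearer the robot than this origin to 143 mm beyond it, and 70 mm to either side; its steel lever slants up towards the robot, to a black ball about 160 mm nearer the robot, 50 mm to the left and 400 mm up. Go round it on the robot's side, or above.

How it is judged:
On the way, in this order (a step that is already met when the one before it is completed fails the run):
1. the dial rests at the fourth click (value of joint click_dial between 1.57552 and 1.77552 rad), for 0.2 s.
2. the green button is pressed down (value of joint set_button above 0.0045 m), for 0.05 s.
At the end, for the whole second after the job is handed in: The dial rests at the fourth click on (within 0.1 rad of 1.6755 rad), the button is up again (within 1.5 mm), and the torque screwdriver, keypad and capsule lie within 15 mm of where they were (all of step 1 and velocity of joint click_dial between -0.05 and 0.05 rad/s and value of joint set_button below 0.0015 m and distance of each of torque_driver, keypad_1, capsule_1 from where it was at the start of the episode below 0.015 m); the robot touches nothing.
It fails at once if the wing is taken between the fingers (the point between the finger pads lies inside it) (y of the grasp point in the frame of wing_mid between -0.007 and 0.007 m and x of the grasp point in the frame of wing_mid between -0.05 and 0.014 m and z of the grasp point in the frame of wing_mid below 0.025 m).
It fails at once if the dial runs past the fourth click (over 4.6 clicks) or is turned anticlockwise from its start (over 0.6 click) (value of joint click_dial above 1.92685 rad or value of joint click_dial below -0.251328 rad).
It fails at once if the fingers push the dial with over 20 N (contact force between the fingers and dial_unit above 20 N).
It fails at once if the button is pressed (over 3 mm) while the dial is not at the fourth click (value of joint set_button above 0.003 m and not (value of joint click_dial between 1.57552 and 1.77552 rad)).
It fails at once if the torque screwdriver, keypad or capsule is moved by over 15 mm or lifted (distance of any of torque_driver, keypad_1, capsule_1 from where it was at the start of the episode above 0.015 m).
It also fails if it takes over 69 s, if anything falls off the work surface, if the arm or the gripper's body presses on something with over 40 N, if the wrist force passes 120 N, or if a joint passes its speed limit or range.

### The arm

A 7-joint arm with a two-finger parallel gripper is mounted at the origin on a cart in front of the work surface, level with it; the furniture and walls round the work are solid. World frame = base frame: x ahead of the robot, y to its left, z up, the work surface at z = 0. Lengths are in m, angles in rad, forces in N, time in s.
With the tool pointing down it reaches from about 0.425 to 0.825 m from the base axis. Payload 3.6 kg.
Tool frame: the origin (TCP) lies at the very end of the fingers, on their centre line; the grasp point (between the pads) lies 19 mm behind it (grip_depth is the x of the grasp point in the tool frame, in m); x points along the fingers, y is the direction in which the jaws open and shut, and the axes are right-handed (so a half turn about x gives the same grasp; the last joint's range is limited). The gripper opens to 93 mm and grips with 3 to 60 N. Pads are 15 mm wide; open, the fingers measure 128 mm over their backs; the gripper's body (75 mm by 188 mm) begins 65 mm behind the grasp point.
Start: joints at [1.218, 0.615, -0.013, 1.423, 0.008, 1.103, -0.04], TCP at [0.208, -0.616, 0.219] pointing down, gripper open.
Joint ranges: [-3.12, 3.12], [-0.3, 2.06], [-1.34, 1.32], [0.26, 2.42], [-1.36, 4.5], [0.01, 1.98], [-2.84, 2.84]. Speed limits (rad/s): [2.79, 2.79, 3.14, 3.14, 3.14, 3.14, 3.14].

### API

Orientations are given as a unit quaternion [w, x, y, z].
In Python, from cell import get_state, get_image, hand_in, grip_depth gives the robot as it stands.
- The arm moves only by the shell command python3 -m inch 'ROWS'. ROWS is JSON, a list of rows, each a list of 7 numbers: the turn, a rotation vector about the tool's x, y, z scaled (see below), then the shift along the tool's x, y, z scaled (see below), then the finger opening in mm, from 0 to 93. In form: [[ax, ay, az, x, y, z, gripper], ...]. A call has exactly 8 rows; each row is the pose to reach, as a shift and turn from the pose commanded when the call began, along the tool's axes at that moment, turning the shorter way round; what a row does not reach only later rows make up. The controller multiplies each number of a shift by 120 mm and each number of a turn by 180 degrees. A row lasts 1/8 s, in which the tool goes at most 62.5 mm and 10.7 degrees, less where a joint would pass 70% of its speed; a pose out of reach is approached as far as the arm can. A call with a number of a shift or a turn outside -1 to 1 is refused whole. A call with a gripper value outside its range is refused whole. The fingers move at their own pace and stop on an object; the grip force is fixed at half the most. Time passes only in rows, so rows that repeat a pose let the fingers close, or fill a call up. It gives the time, the measured TCP pose, the force and the opening at its end, in the units of the state.
- get_state(): the state, without advancing time (a new reading comes with each control period).
- get_image(name): name is "scene" or "side" or "wrist"; returns a dict with "color" (384x512x3 uint8, red, green, blue), "fx", "fy", "cx", "cy" (pixels), "rvec" (rotation vector, rad) and "tvec" (3), from world to camera coordinates, as OpenCV has them. Camera axes: x right, y down, z forward; pixel columns grow to the right and rows downward; lengths in m; the calibration is good to about 2 mm. A picture is of the moment at which its call begins. There is no depth.
- hand_in(): hands the job in, once; it reports no verdict.
The state is a dict: "clock": time; "q": joint angles; "qvel": joint speeds; "tau": joint torques, N m; "tool_pos": TCP position; "eef_rot": TCP orientation; "wrist_force": force on the tool from outside, world axes, zero at the start; "moment": the same for the moment, N m; "width": finger opening in m.
Only numpy, scipy, OpenCV 4.12 (cv2) and the standard library are available. Lean on these libraries where they do the work, as an engineer would, in place of code of your own. Each camera call takes 0.05 s, during which the arm holds its last target.

## Working session

There is one attempt and no reset: what is moved stays moved. The work goes in short steps, Python scripts to look and compute and a shell command to move; the robot and the scene stay as the last step left them, time stands still between calls to the robot, and variables do not carry over. Pictures are saved under pics/ and viewed, and the job is handed in when it is done.

```bash
ls; mkdir -p pics
python3 - <<'E'
from cell import get_state,get_image,grip_depth
import cv2
s=get_state();print(s,grip_depth)
for n in("scene","side","wrist"):
    g=get_image(n);cv2.imwrite(f"pics/{n}0.png",g["color"][:,:,::-1]);print(n,g["fx"],g["fy"],g["cx"],g["cy"],g["rvec"],g["tvec"])
E
```

```text
pics
{'clock': 0.0, 'q': array([ 1.21849124,  0.61591739, -0.01258844,  1.42489627,  0.00808812,
        1.10337658, -0.0404165 ]), 'qvel': array([ 5.08835323e-04, -2.65139956e-04, -3.65902722e-04, -1.53202198e-03,
       -6.05158609e-04, -1.40113029e-03, -3.71122922e-05]), 'tau': array([-6.55497624e-04, -4.58939731e+01,  2.08691522e-01, -1.65742743e+01,
       -6.10440667e-02,  2.04422936e-02,  2.36625765e-04]), 'tool_pos': array([ 0.20779153, -0.61506006,  0.2174833 ]), 'eef_rot': array([-0.11380198, -0.69758269, -0.11557446,  0.69790404]), 'wrist_force': array([-0.48391843, -0.68154159,  0.0463654 ]), 'moment': array([-0.02236351, -0.03338034, -0.02218982]), 'width': 0.09316543364856207} -0.0188
scene 440.79082835565515 440.79082835565515 259.9890655344618 184.650438418179 [ 1.01151663 -2.58107642  0.8661512 ] [0.36978633 0.37760987 0.72352436]
side 361.9181012564413 361.9181012564413 256.7371927270994 194.23630842428415 [ 0.43927766 -2.61339288  1.3384651 ] [0.50449569 0.20235892 0.66832185]
wrist 283.6594867142063 283.6594867142063 250.19346452892162 195.1762972835691 [-2.38973303  1.71457936  0.21003556] [-0.6491237  -0.02774311  0.39029587]
```

View pics/scene0.png

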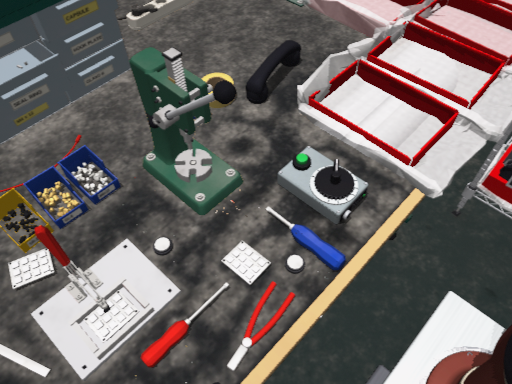

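View pics/side0.png

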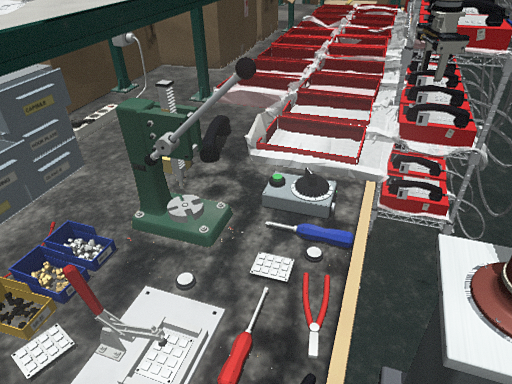

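View pics/wrist0.png

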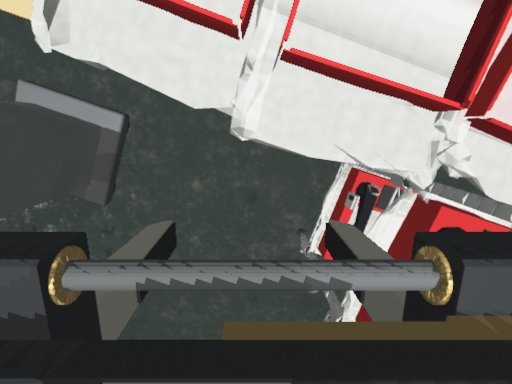

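The scene view shows the green button at about (302,159), the black dial at about (336,182), and the wing near (337,170). I'll zoom in and measure.

```bash
cat > h.py <<'E'
import numpy as np,cv2
from cell import get_state,get_image
def cam(g):
    K=np.array([[g["fx"],0,g["cx"]],[0,g["fy"],g["cy"]],[0,0,1.]])
    R=cv2.Rodrigues(np.array(g["rvec"],float))[0];t=np.array(g["tvec"],float);return K,R,t
def plane(g,uv,z):
    K,R,t=cam(g);d=R.T@np.linalg.inv(K)@np.array([uv[0],uv[1],1.]);c=-R.T@t
    return c+d*(z-c[2])/d[2]
def proj(g,p):
    K,R,t=cam(g);x=K@(R@np.array(p,float)+t);return x[:2]/x[2]
def tri(ga,ua,gb,ub):
    P=[cam(g)[0]@np.c_[cam(g)[1],cam(g)[2]] for g in(ga,gb)]
    X=cv2.triangulatePoints(P[0],P[1],np.array(ua,float).reshape(2,1),np.array(ub,float).reshape(2,1))
    return (X[:3]/X[3]).ravel()
def crop(g,fn,box,k):
    u0,v0,u1,v1=box;im=g["color"][v0:v1,u0:u1,::-1]
    cv2.imwrite(fn,cv2.resize(im,None,fx=k,fy=k,interpolation=cv2.INTER_CUBIC))
def green(g,box):
    h=cv2.cvtColor(g["color"],cv2.COLOR_RGB2HSV);m=cv2.inRange(h,(45,120,100),(75,255,255))
    k=np.zeros_like(m);u0,v0,u1,v1=box;k[v0:v1,u0:u1]=m[v0:v1,u0:u1]
    n,l,s,c=cv2.connectedComponentsWithStats(k);i=1+s[1:,4].argmax();return c[i],s[i]
E
python3 - <<'E'
from h import *
a=get_image("scene");b=get_image("side")
crop(a,"pics/sc1.png",(270,140,375,225),7);crop(b,"pics/sd1.png",(255,160,345,220),8)
ga,gb=green(a,(280,140,330,180)),green(b,(260,160,295,195));print(ga,gb)
print(tri(a,ga[0],b,gb[0]),plane(a,ga[0],.058),plane(b,gb[0],.058))
E
```

```text
(array([301.56470588, 157.69411765]), array([296, 154,  12,   9,  85], dtype=int32)) (array([276.89473684, 176.13157895]), array([273, 174,   9,   5,  38], dtype=int32))
[ 0.5443629  -0.17904111  0.06306916] [ 0.54736201 -0.18282079  0.058     ] [ 0.5459135  -0.18610899  0.058     ]
```

View pics/sc1.png

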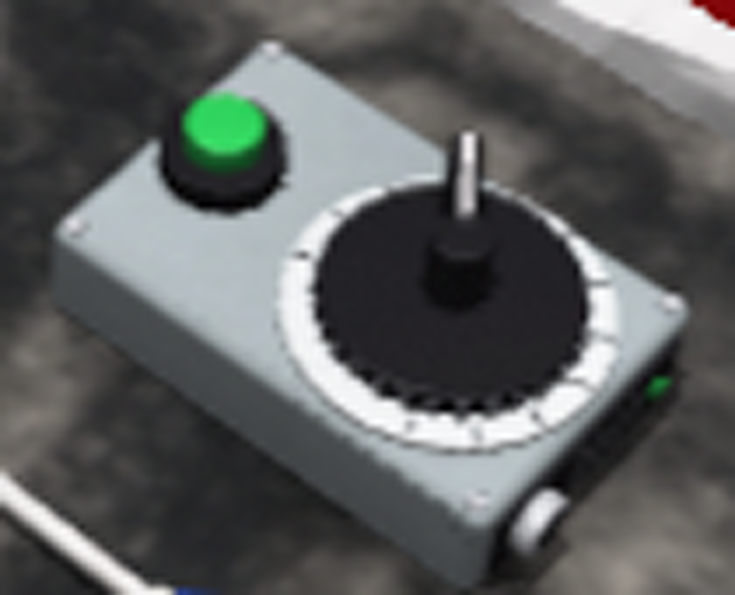

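View pics/sd1.png

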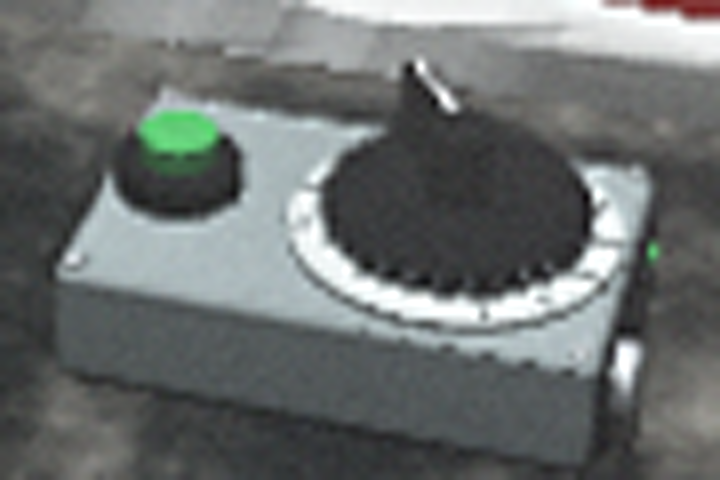

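Run:
```python
from h import *
from scipy.optimize import least_squares
a=get_image("scene");b=get_image("side")
A=lambda x,y:((x+.5)/7-.5+270,(y+.5)/7-.5+140)
B=lambda x,y:((x+.5)/8-.5+255,(y+.5)/8-.5+160)
sa=[plane(a,A(*p),.045)[:2] for p in[(270,47),(77,226),(672,303),(478,500)]]
print("screws",np.round(sa,4)); sa=np.array(sa)
c=sa.mean(0);x=(sa[:2].mean(0)-sa[2:].mean(0));print("L",np.linalg.norm(x),"W",np.linalg.norm((sa[1]+sa[3]-sa[0]-sa[2])/2));x/=np.linalg.norm(x)
print("case",c,"yaw",np.degrees(np.arctan2(x[1],x[0])),"dial",c-.03*x,"button",c+.06*x)
for nm,g,F,pts in(("scene",a,A,[(277,300),(290,365),(340,415),(400,443),(465,452),(530,440),(590,395),(618,330)]),("side",b,B,[(288,215),(310,262),(350,295),(410,320),(470,328),(540,318),(600,290),(640,240)])):
    P=np.array([plane(g,F(*p),.048)[:2] for p in pts])
    r=least_squares(lambda q:np.hypot(*(P-q[:2]).T)-q[2],[.45,-.2,.05]);print(nm,"plate",r.x,np.abs(r.fun).max())
    r=least_squares(lambda q:np.hypot(*(P-q[:2]).T)-.052,[.45,-.2]);print(" fixedR",r.x)
for nm,g,F,pts in(("scene",a,A,[(468,133),(463,215)]),("side",b,B,[(418,62),(455,110)])):
    P=[plane(g,F(*p),.086)[:2] for p in pts];d=P[0]-P[1];print(nm,"line",np.round(P,4),np.linalg.norm(d),np.degrees(np.arctan2(d[1],d[0])))
print(tri(a,A(468,133),b,B(418,62)),tri(a,A(463,215),b,B(455,110)))
```

```text
screws [[ 0.5649 -0.2293]
 [ 0.5616 -0.1287]
 [ 0.4058 -0.2308]
 [ 0.4057 -0.1309]]
L 0.15750148696452518 W 0.1002590169477216
case [ 0.48449163 -0.17989665] yaw 0.6660772710352718 dial [ 0.45449366 -0.1802454 ] button [ 0.54448758 -0.17919915]
scene plate [ 0.45420909 -0.17793629  0.05227457] 0.0007861806264845353
 fixedR [ 0.4540157  -0.17766415]
side plate [ 0.45104025 -0.17821684  0.05375246] 0.001614806187814774
 fixedR [ 0.45070072 -0.17612933]
scene line [[ 0.4769 -0.2117]
 [ 0.4585 -0.1846]] 0.032696899150424515 -55.717982390904695
side line [[ 0.474  -0.2067]
 [ 0.4568 -0.1826]] 0.029602261417990272 -54.436916552887055
[ 0.47698281 -0.21369837  0.08264531] [ 0.45815381 -0.18509268  0.08496545]
```

```bash
cat >> h.py <<'E'
from scipy.spatial.transform import Rotation as Ro
def tool(s=None):
    s=s or get_state();q=s["eef_rot"];return Ro.from_quat([q[1],q[2],q[3],q[0]]).as_matrix(),np.array(s["tool_pos"])
def go(target,yaw=None,s=None):
    "prints units for shift to TCP target & turn for tool-y yaw (deg), tool straight down"
    s=s or get_state()
    R,p=tool(s);d=R.T@(np.array(target)-p)/.12
    y=np.degrees(np.arctan2(R[1,1],R[0,1]))
    out=""
    if yaw is not None:
        ry=np.radians(yaw);Y=np.array([np.cos(ry),np.sin(ry),0]);X=np.array([0,0,-1.]);T=np.c_[X,Y,np.cross(X,Y)]
        out=np.round(Ro.from_matrix(R.T@T).as_rotvec()/np.pi,3)
    print("yaw now",round(y,1),"pos",np.round(p,4),"shift",np.round(d,3),"turn",out,"F",np.round(s["wrist_force"],2),"t",round(s["clock"],2),"q7",round(s["q"][6],2))
E
python3 - <<'E'
from h import *
R,p=tool();print(np.round(R,3))
go([.48,-.19,.2],0)
a=get_image("scene")
for n,uv in(("tray top corner",(430,190)),("tray left",(300,100)),("tray mid",(303,85))):
  print(n,[np.round(plane(a,uv,z),3) for z in(0,.1)])
crop(a,"pics/tray.png",(270,0,512,230),3)
E
```

```text
[[-0.     0.32  -0.947]
 [ 0.001 -0.947 -0.32 ]
 [-1.    -0.001 -0.   ]]
yaw now -71.3 pos [ 0.208  -0.6156  0.2184] shift [ 0.155 -2.634 -3.283] turn [-0.396 -0.     0.   ] F [-0.3  -0.26 -0.88] t 0.35 q7 -0.04
tray top corner [array([ 0.3  , -0.347,  0.   ]), array([ 0.285, -0.261,  0.1  ])]
tray left [array([ 0.71 , -0.379,  0.   ]), array([ 0.643, -0.288,  0.1  ])]
tray mid [array([ 0.742, -0.431,  0.   ]), array([ 0.672, -0.334,  0.1  ])]
```

View pics/tray.png

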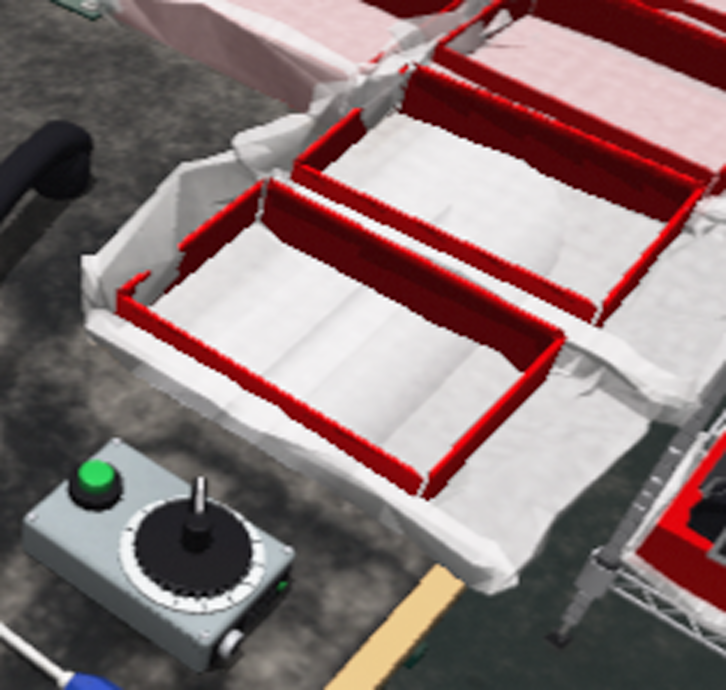

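```bash
python3 -m inch '[[-0.01,0,0,0,-0.07,-0.08,0],[-0.025,0,0,0,-0.2,-0.23,0],[-0.04,0,0,0,-0.34,-0.4,0],[-0.06,0,0,0,-0.48,-0.56,0],[-0.075,0,0,0,-0.62,-0.72,0],[-0.09,0,0,0,-0.74,-0.86,0],[-0.1,0,0,0,-0.82,-0.96,0],[-0.11,0,0,0,-0.85,-1,0]]'; python3 -c "
from h import *
go([.49,-.19,.2],35)"
```

```text
clock: 1.4
tool_pos: [0.2899, -0.4799, 0.2188]
eef_rot: [0.234, 0.667, 0.234, -0.667]
wrist_force: [-0.4, -0.7, -0.2]
width: 0.0173
yaw now -51.3 pos [ 0.2899 -0.4799  0.2188] shift [ 0.157 -0.845 -2.812] turn [-0.48 -0.   -0.  ] F [-0.42 -0.69 -0.21] t 1.4 q7 0.03
```

```bash
python3 -m inch '[[-0.02,0,0,0,-0.02,-0.08,0],[-0.04,0,0,0,-0.06,-0.23,0],[-0.07,0,0,0,-0.12,-0.4,0],[-0.1,0,0,0,-0.17,-0.56,0],[-0.12,0,0,0,-0.22,-0.72,0],[-0.15,0,0,0,-0.26,-0.86,0],[-0.17,0,0,0,-0.29,-0.96,0],[-0.18,0,0,0,-0.3,-1,0]]'; python3 -c "
from h import *
go([.49,-.19,.2],35)"
```

```text
clock: 2.4
tool_pos: [0.3613, -0.3771, 0.2187]
eef_rot: [0.411, 0.576, 0.411, -0.575]
wrist_force: [-0.2, 0.3, 0.1]
width: 0.0003
yaw now -19.0 pos [ 0.3613 -0.3771  0.2187] shift [ 0.156  0.508 -1.823] turn [-0.3 -0.  -0. ] F [-0.18  0.34  0.11] t 2.4 q7 0.28
```

```bash
python3 -m inch '[[-0.02,0,0,0.01,0.02,-0.08,0],[-0.04,0,0,0.02,0.06,-0.23,0],[-0.07,0,0,0.03,0.11,-0.4,0],[-0.1,0,0,0.04,0.15,-0.56,0],[-0.12,0,0,0.05,0.19,-0.72,0],[-0.15,0,0,0.06,0.23,-0.86,0],[-0.17,0,0,0.07,0.26,-0.96,0],[-0.18,0,0,0.07,0.27,-1,0]]'
python3 - <<'E'
from h import *
go([.51,-.17,.2],35)
a=get_image("wrist");cv2.imwrite("pics/w1.png",a["color"][:,:,::-1])
E
```

```text
clock: 3.4
tool_pos: [0.4311, -0.2742, 0.2101]
eef_rot: [0.555, 0.438, 0.555, -0.438]
wrist_force: [-0.2, 0.3, -0.4]
width: 0.0004
yaw now 13.4 pos [ 0.4311 -0.2742  0.2101] shift [ 0.085  0.841 -0.692] turn [-0.12 -0.   -0.  ] F [-0.18  0.34 -0.37] t 3.4 q7 0.52
```

View pics/w1.png

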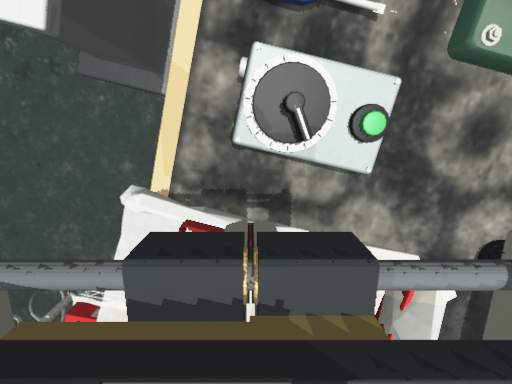

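The wrist view shows the dial centred near (292,103), the wing pointing down to about (307,138), and the button at (374,123). I'll measure from here.

Run:
```python
from h import *
from scipy.optimize import least_squares
g=get_image("wrist");crop(g,"pics/w1c.png",(225,35,405,180),4)
c,s=green(g,(340,90,400,150));print("btn px",c,s,plane(g,c,.063)[:2],plane(g,c,.06)[:2])
im=g["color"];gr=cv2.cvtColor(im,cv2.COLOR_RGB2GRAY)
hsv=cv2.cvtColor(im,cv2.COLOR_RGB2HSV)
# dark disc
m=((gr<75)&(hsv[:,:,2]<80)).astype(np.uint8);k=np.zeros_like(m);k[55:155,246:335]=m[55:155,246:335]
k=cv2.morphologyEx(k,cv2.MORPH_OPEN,np.ones((5,5)))
n,l,st,ce=cv2.connectedComponentsWithStats(k);i=1+st[1:,4].argmax()
cn=max(cv2.findContours((l==i).astype(np.uint8),cv2.RETR_EXTERNAL,cv2.CHAIN_APPROX_NONE)[0],key=len)
h=cv2.convexHull(cn)[:,0,:]
e=cv2.fitEllipse(cv2.convexHull(cn));print("disc ellipse",e)
P=np.array([plane(g,p,.060)[:2] for p in h])
r=least_squares(lambda q:np.hypot(*(P-q[:2]).T)-q[2],[.45,-.18,.04],loss="soft_l1",f_scale=.001);print("disc",r.x)
# white line
m=((gr>150)).astype(np.uint8);k=np.zeros_like(m);yy,xx=np.mgrid[:384,:512]
k[(np.hypot(xx-292,yy-103)<38)]=1;k=k*m
n,l,st,ce=cv2.connectedComponentsWithStats(k)
for i in range(1,n):
  if st[i,4]>20:
    pts=np.c_[np.nonzero(l==i)[::-1]].astype(float);Q=np.array([plane(g,p,.086)[:2] for p in pts]);
    v=cv2.fitLine(Q.astype(np.float32),cv2.DIST_L2,0,1e-4,1e-4).ravel();print(st[i],v,np.degrees(np.arctan2(v[1],v[0])),Q.min(0),Q.max(0))
```

```text
btn px [375.8490566  123.88207547] [362 111  24  25 212] [ 0.54692475 -0.17739475] [ 0.54817057 -0.17707074]
disc ellipse ((291.55267333984375, 121.94828033447266), (13.42045783996582, 44.95194625854492), 154.96864318847656)
disc [48.50115125 52.81729727 71.54348164]
[294 105  15  34 127] [ 0.57774    -0.8162208   0.46483973 -0.19414823] -54.708256 [ 0.45353508 -0.20924938] [ 0.47542785 -0.18061363]
```

View pics/w1c.png

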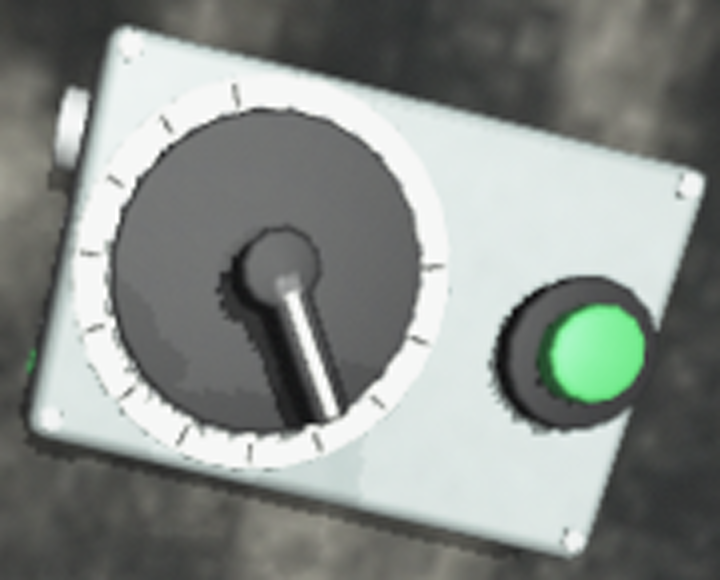

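Run:
```python
from h import *
g=get_image("wrist")
C=lambda x,y:((x+.5)/4-.5+225,(y+.5)/4-.5+35)
print("hub",plane(g,C(281,265),.086),"disc",plane(g,C(266,271),.06),"plate",plane(g,C(262,271),.049))
S=np.array([plane(g,C(*p),.045)[:2] for p in[(131,43),(48,418),(690,185),(573,541)]]);c=S.mean(0)
x=S[2:].mean(0)-S[:2].mean(0);L=np.linalg.norm(x);x/=L;print(S,"case",c,L,np.degrees(np.arctan2(x[1],x[0])),"dial",c-.03*x,"btn",c+.06*x)
ax=np.array([.454,-.178])
for name,th in(("wing",-54.7),("end",-150.7)):
    t=np.radians(th);print(name,proj(g,[ax[0]+.04*np.cos(t),ax[1]+.04*np.sin(t),.086]))
t=np.radians(-54.7);u=np.array([np.cos(t),np.sin(t)]);w=np.array([-u[1],u[0]])
print("pre",ax+.028*u+.035*w)
```

```text
hub [ 0.45313012 -0.17846053  0.086     ] disc [ 0.45293089 -0.17785232  0.06      ] plate [ 0.45312555 -0.17692292  0.049     ]
[[ 0.40440217 -0.12861228]
 [ 0.40439245 -0.22943959]
 [ 0.56167434 -0.12786665]
 [ 0.56246517 -0.22854218]] case [ 0.48323353 -0.17861518] 0.15767458964479208 0.2985250154803085 dial [ 0.45323394 -0.17877148] btn [ 0.54323272 -0.17830256]
wing [309.35732838 139.35320303]
end [256.35330065 112.3726275 ]
pre [ 0.49874483 -0.18062684]
```

```bash
python3 -c "
from h import *
go([.498,-.181,.14],35.3)"
```

```text
yaw now 13.2 pos [ 0.4305 -0.2754  0.2102] shift [ 0.585  0.728 -0.637] turn [-0.123  0.     0.   ] F [-0.39  0.38  0.19] t 3.55 q7 0.51
```

```bash
python3 -m inch '[[-0.01,0,0,0,0.08,-0.07,0],[-0.03,0,0,0.04,0.22,-0.2,0],[-0.05,0,0,0.1,0.38,-0.34,0],[-0.08,0,0,0.2,0.55,-0.48,0],[-0.1,0,0,0.32,0.66,-0.58,0],[-0.115,0,0,0.44,0.71,-0.62,0],[-0.12,0,0,0.54,0.725,-0.635,0],[-0.123,0,0,0.58,0.73,-0.637,0]]'
python3 - <<'E'
from h import *
go([.498,-.181,.068],35.3)
a=get_image("wrist");cv2.imwrite("pics/w2.png",a["color"][:,:,::-1])
a=get_image("scene");crop(a,"pics/s2.png",(260,60,420,220),4)
E
```

```text
clock: 4.55
tool_pos: [0.4974, -0.1812, 0.1395]
eef_rot: [0.628, 0.324, 0.629, -0.325]
wrist_force: [-0.1, -0.2, 1.0]
width: 0.0005
yaw now 35.4 pos [ 0.4974 -0.1812  0.1395] shift [0.596 0.006 0.002] turn [ 0.    -0.     0.001] F [-0.07 -0.21  0.97] t 4.55 q7 0.55
```

View pics/w2.png

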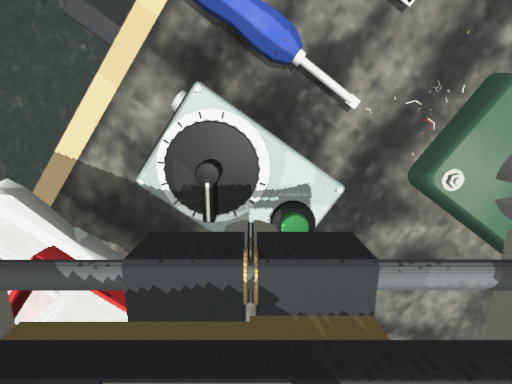

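View pics/s2.png

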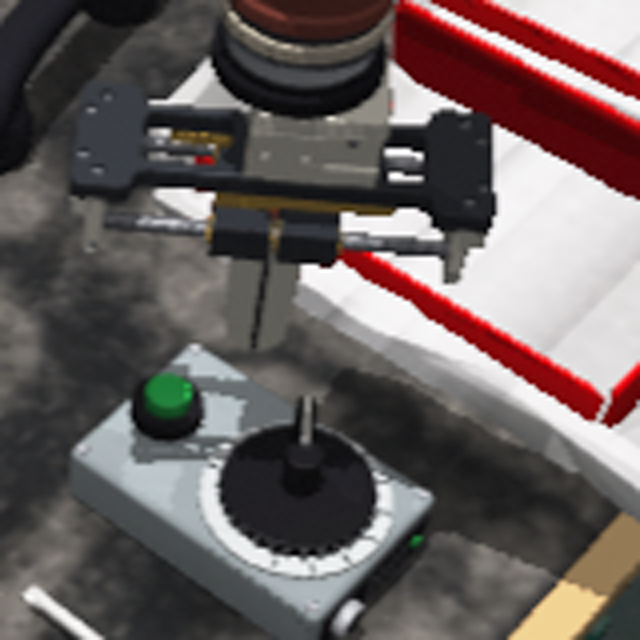

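The closed fingertips, which taper, hang over the far side of the disc. They are on the anticlockwise side of the wing with clear air around them. Next I descend.

```bash
python3 -m inch '[[0,0,0,0.04,0,0,0],[0,0,0,0.12,0,0,0],[0,0,0,0.22,0,0,0],[0,0,0,0.33,0,0,0],[0,0,0,0.43,0,0,0],[0,0,0,0.51,0,0,0],[0,0,0,0.56,0,0,0],[0,0,0,0.58,0,0,0]]'
python3 - <<'E'
from h import *
go([.498,-.181,.068],35.3)
a=get_image("scene");crop(a,"pics/s3.png",(270,100,390,220),5)
a=get_image("side");crop(a,"pics/d3.png",(255,110,345,220),5)
E
```

```text
clock: 5.65
tool_pos: [0.4983, -0.1805, 0.0707]
eef_rot: [0.628, 0.324, 0.628, -0.324]
wrist_force: [0.7, -0.0, -0.7]
width: 0.0007
yaw now 35.4 pos [ 0.4983 -0.1805  0.0707] shift [ 0.023 -0.004  0.002] turn [ 0.001 -0.     0.   ] F [ 0.68 -0.02 -0.65] t 5.65 q7 0.48
```

View pics/s3.png

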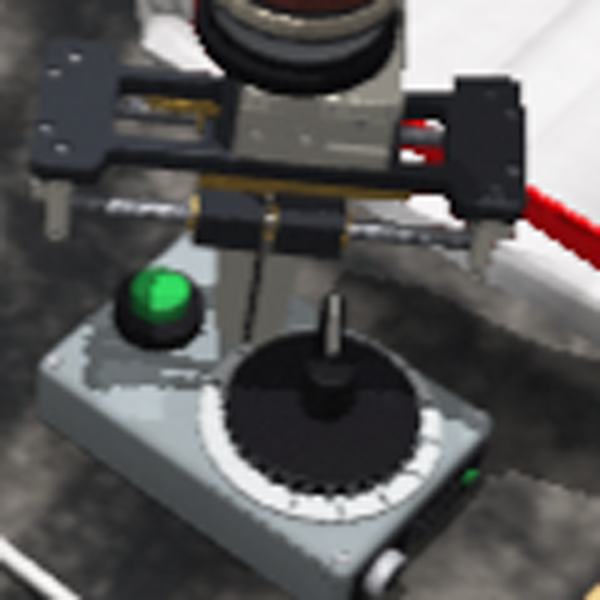

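View pics/d3.png

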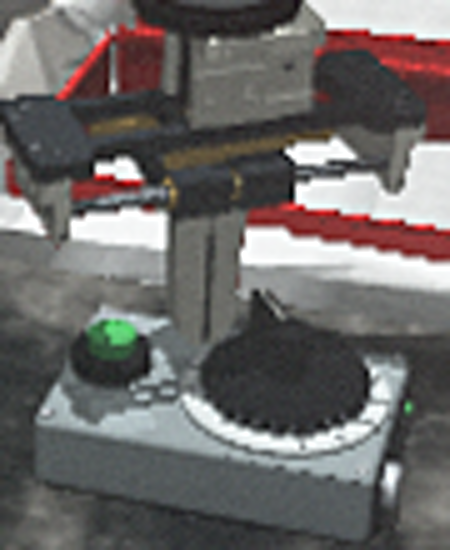

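The fingertip is over the disc and clear of the wing. I'll approach until contact.

```bash
python3 -m inch '[[0,0,0,0,-0.02,0,0],[0,0,0,0.005,-0.04,0,0],[0,0,0,0.01,-0.06,0,0],[0,0,0,0.01,-0.08,0,0],[0,0,0,0.01,-0.09,0,0],[0,0,0,0.01,-0.1,0,0],[0,0,0,0.01,-0.105,0,0],[0,0,0,0.01,-0.11,0,0]]'
python3 -m inch '[[0,0,0,0,-0.005,0,0],[0,0,0,0,-0.01,0,0],[0,0,0,0,-0.015,0,0],[0,0,0,0,-0.02,0,0],[0,0,0,0,-0.025,0,0],[0,0,0,0,-0.03,0,0],[0,0,0,0,-0.035,0,0],[0,0,0,0,-0.04,0,0]]'
 python3 - <<'E'
from h import *
go([.498,-.181,.068],35.3);R,p=tool();print("F tool",R.T@get_state()["wrist_force"])
a=get_image("scene");crop(a,"pics/s4.png",(270,100,390,220),5)
E
```

```text
clock: 6.75
tool_pos: [0.4876, -0.1882, 0.0699]
eef_rot: [0.628, 0.324, 0.628, -0.324]
wrist_force: [0.3, 0.5, -0.4]
width: -0.0001
clock: 7.75
tool_pos: [0.4849, -0.1904, 0.07]
eef_rot: [0.629, 0.325, 0.628, -0.323]
wrist_force: [4.3, 2.2, -2.8]
width: 0.0006
yaw now 35.4 pos [ 0.4849 -0.1904  0.07  ] shift [ 0.017  0.134 -0.001] turn [ 0.001  0.    -0.001] F [ 4.3   2.24 -2.76] t 7.75 q7 0.5
F tool [2.77026451 4.79603785 0.66957504]
```

View pics/s4.png

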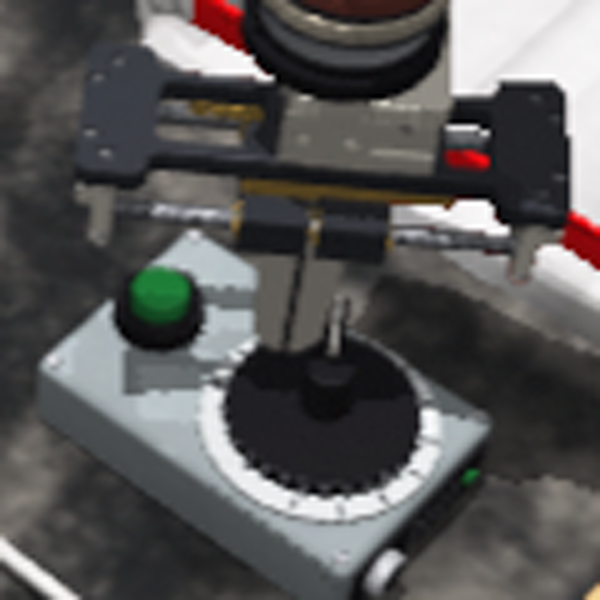

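Contact made: 4.8 N across the wing, which is about the expected detent load. In the tool frame the dial axis is about 17 mm in -y and 28 mm in -z. I'll push along the arc in small steps.

```bash
python3 -c "
import numpy as np
for d in (1,2,3,4,5,6,8,10,12,16,20,24):
  r=np.radians(d);c,s=np.cos(r),np.sin(r);v=np.array([17,28.3]);print(d,round(d/180,4),np.round((np.array([[c,-s],[s,c]])@v-v)/120,4))"
python3 -m inch '[[0.0056,0,0,0,-0.004,0.002,0],[0.0111,0,0,0,-0.008,0.005,0],[0.0167,0,0,0,-0.0125,0.007,0],[0.022,0,0,0,-0.017,0.009,0],[0.022,0,0,0,-0.017,0.009,0],[0.022,0,0,0,-0.017,0.009,0],[0.022,0,0,0,-0.017,0.009,0],[0.022,0,0,0,-0.017,0.009,0]]'
cat > w.py <<'E'
from h import *
import sys
s=get_state();R,p=tool(s);print("F tool",np.round(R.T@s["wrist_force"],2),"t",s["clock"]);ax=np.array([.4532,-.1782]);d=p[:2]-ax
u=-0+R[:2,2];w=R[:2,1];print("rad",d@u,"off",d@w,"z",p[2],"finger dir",np.degrees(np.arctan2(u[1],u[0])))
a=get_image("scene");crop(a,f"pics/{sys.argv[1]}.png",(290,140,370,220),7)
E
python3 w.py s5
```

```text
1 0.0056 [-0.0041  0.0024]
2 0.0111 [-0.0083  0.0048]
3 0.0167 [-0.0125  0.0071]
4 0.0222 [-0.0168  0.0093]
5 0.0278 [-0.0211  0.0114]
6 0.0333 [-0.0254  0.0135]
8 0.0444 [-0.0342  0.0174]
10 0.0556 [-0.0431  0.021 ]
12 0.0667 [-0.0521  0.0243]
16 0.0889 [-0.0705  0.0299]
20 0.1111 [-0.0892  0.0342]
24 0.1333 [-0.1082  0.0372]
clock: 8.8
tool_pos: [0.484, -0.1925, 0.07]
eef_rot: [0.618, 0.347, 0.616, -0.345]
wrist_force: [5.1, 2.3, -2.7]
width: 0.0004
F tool [2.75 5.53 0.74] t 8.8
rad 0.028261955487636627 off 0.018824296487913183 z 0.07004664717156446 finger dir -58.5531403385276
```

View pics/s5.png

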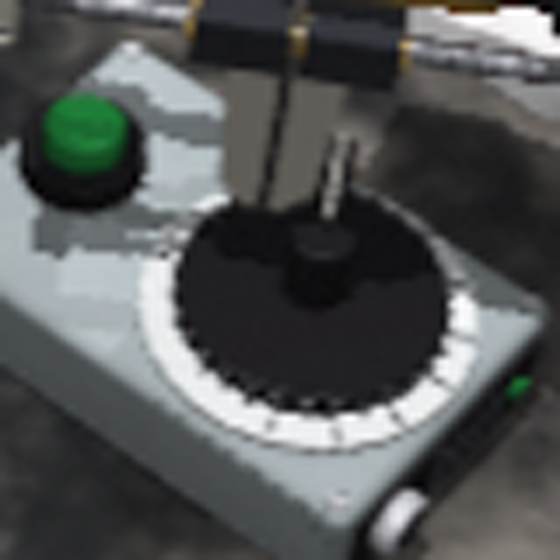

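```bash
python3 -m inch '[[0.0056,0,0,0,-0.004,0.002,0],[0.0111,0,0,0,-0.008,0.005,0],[0.0167,0,0,0,-0.0125,0.007,0],[0.022,0,0,0,-0.017,0.009,0],[0.022,0,0,0,-0.017,0.009,0],[0.022,0,0,0,-0.017,0.009,0],[0.022,0,0,0,-0.017,0.009,0],[0.022,0,0,0,-0.017,0.009,0]]'
python3 w.py s6
```

```text
clock: 9.85
tool_pos: [0.4813, -0.1951, 0.0699]
eef_rot: [0.604, 0.367, 0.605, -0.367]
wrist_force: [-0.6, 0.9, 0.1]
width: 0.0005
F tool [-0.06 -0.09 -1.1 ] t 9.85
rad 0.027984535785996068 off 0.017098736920684112 z 0.06986071349472842 finger dir -62.51252157228967
```

View pics/s6.png

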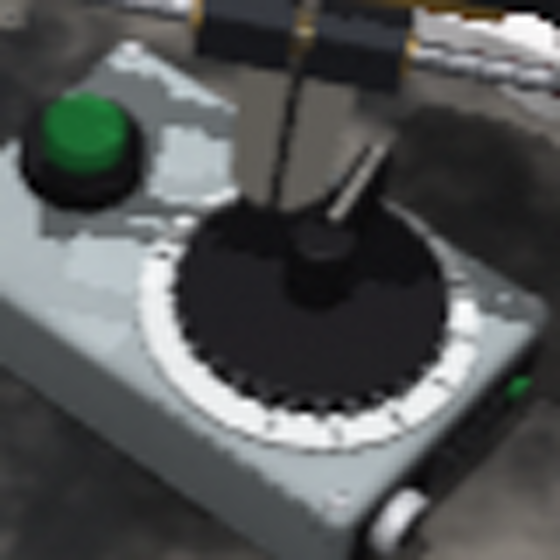

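The first click is made: the force dropped to zero and the wing jumped ahead. I'll go on 20°, then 4°.

```bash
python3 -m inch '[[0.0111,0,0,0,-0.008,0.005,0],[0.0222,0,0,0,-0.017,0.009,0],[0.0333,0,0,0,-0.025,0.0135,0],[0.0444,0,0,0,-0.034,0.0175,0],[0.0667,0,0,0,-0.052,0.024,0],[0.0889,0,0,0,-0.0705,0.03,0],[0.1,0,0,0,-0.08,0.032,0],[0.1111,0,0,0,-0.089,0.034,0]]'
python3 w.py s7
python3 -m inch '[[0.0056,0,0,0,-0.004,0.002,0],[0.0111,0,0,0,-0.008,0.005,0],[0.0167,0,0,0,-0.0125,0.007,0],[0.022,0,0,0,-0.017,0.009,0],[0.022,0,0,0,-0.017,0.009,0],[0.022,0,0,0,-0.017,0.009,0],[0.022,0,0,0,-0.017,0.009,0],[0.022,0,0,0,-0.017,0.009,0]]'
python3 w.py s8
```

```text
clock: 10.9
tool_pos: [0.476, -0.2031, 0.0701]
eef_rot: [0.532, 0.468, 0.53, -0.465]
wrist_force: [4.8, 1.9, -3.3]
width: 0.0005
F tool [ 3.34  5.   -1.23] t 10.9
rad 0.027622009755431325 off 0.01937957896630928 z 0.07014525008828344 finger dir -82.56525976224117
clock: 11.95
tool_pos: [0.4715, -0.2051, 0.0698]
eef_rot: [0.515, 0.484, 0.515, -0.485]
wrist_force: [-0.6, 0.1, -0.3]
width: 0.0007
F tool [ 0.29 -0.56 -0.18] t 11.95
rad 0.027971128834892972 off 0.016640051943596825 z 0.06982226699834 finger dir -86.48093063411696
```

View pics/s8.png

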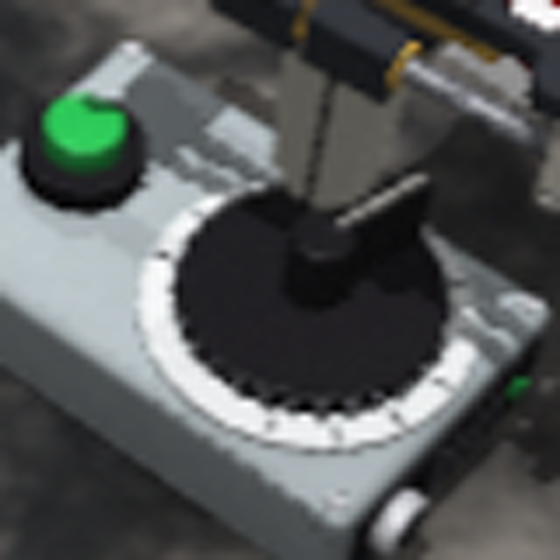

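The second click is made: the wing's line now runs from (342,222) to (428,180) in the crop. I'll repeat for the third.

```bash
python3 -m inch '[[0.0111,0,0,0,-0.008,0.005,0],[0.0222,0,0,0,-0.017,0.009,0],[0.0333,0,0,0,-0.025,0.0135,0],[0.0444,0,0,0,-0.034,0.0175,0],[0.0667,0,0,0,-0.052,0.024,0],[0.0889,0,0,0,-0.0705,0.03,0],[0.1,0,0,0,-0.08,0.032,0],[0.1111,0,0,0,-0.089,0.034,0]]'
python3 w.py s9
python3 -m inch '[[0.0056,0,0,0,-0.004,0.002,0],[0.0111,0,0,0,-0.008,0.005,0],[0.0167,0,0,0,-0.0125,0.007,0],[0.022,0,0,0,-0.017,0.009,0],[0.022,0,0,0,-0.017,0.009,0],[0.022,0,0,0,-0.017,0.009,0],[0.022,0,0,0,-0.017,0.009,0],[0.022,0,0,0,-0.017,0.009,0]]'
python3 w.py s10
python3 - <<'E'
from h import *
a=get_image("scene")
F=lambda x,y:((x+.5)/7-.5+290,(y+.5)/7-.5+140)
for q in([(333,215),(382,145)],[(342,222),(428,180)]):
    P=[plane(a,F(*p),.086)[:2] for p in q];d=P[1]-P[0];print(np.degrees(np.arctan2(d[1],d[0])))
E
```

```text
clock: 13.0
tool_pos: [0.4638, -0.2101, 0.0702]
eef_rot: [0.424, 0.568, 0.422, -0.566]
wrist_force: [5.0, -1.2, -4.0]
width: 0.0002
F tool [ 4.    5.07 -0.25] t 13.0
rad 0.027516772088117456 off 0.019262104411951197 z 0.070233572168941 finger dir -106.55139306087045
clock: 14.05
tool_pos: [0.4588, -0.2101, 0.0698]
eef_rot: [-0.403, -0.581, -0.404, 0.581]
wrist_force: [0.2, 0.5, -0.1]
width: 0.0003
F tool [ 0.12 -0.02 -0.52] t 14.05
rad 0.027898840381529115 off 0.016377527690959712 z 0.06979269324880871 finger dir -110.42922100131973
-80.16391501808131
-106.79026613741941
```

View pics/s10.png

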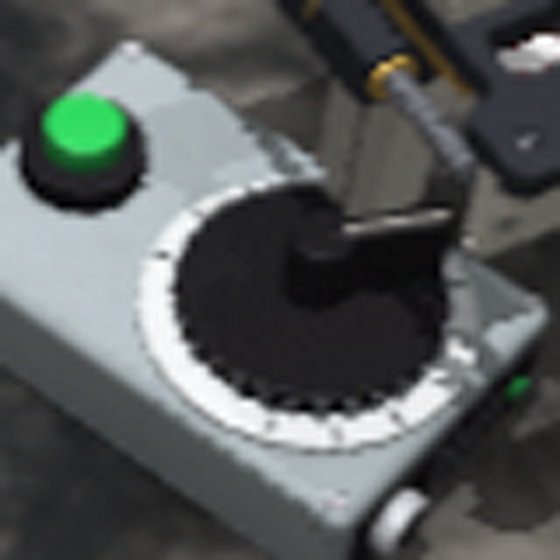

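The third click is made: measured wing angles -80 and -107 agree with the expected -79 and -103 to hand-picking error. Same again for the fourth, stopping as soon as it jumps.

```bash
python3 -m inch '[[0.0111,0,0,0,-0.008,0.005,0],[0.0222,0,0,0,-0.017,0.009,0],[0.0333,0,0,0,-0.025,0.0135,0],[0.0444,0,0,0,-0.034,0.0175,0],[0.0667,0,0,0,-0.052,0.024,0],[0.0889,0,0,0,-0.0705,0.03,0],[0.1,0,0,0,-0.08,0.032,0],[0.1111,0,0,0,-0.089,0.034,0]]'
python3 w.py s11
python3 -m inch '[[0.0056,0,0,0,-0.004,0.002,0],[0.0111,0,0,0,-0.008,0.005,0],[0.0167,0,0,0,-0.0125,0.007,0],[0.022,0,0,0,-0.017,0.009,0],[0.022,0,0,0,-0.017,0.009,0],[0.022,0,0,0,-0.017,0.009,0],[0.022,0,0,0,-0.017,0.009,0],[0.022,0,0,0,-0.017,0.009,0]]'
python3 w.py s12
```

```text
clock: 15.15
tool_pos: [0.4499, -0.2115, 0.0702]
eef_rot: [0.297, 0.643, 0.294, -0.641]
wrist_force: [3.9, -3.4, -3.9]
width: 0.0006
F tool [3.93 5.12 0.08] t 15.15
rad 0.027451379183681686 off 0.019086275154236537 z 0.07023660584885733 finger dir -130.5459235954282
clock: 16.2
tool_pos: [0.4452, -0.2095, 0.0698]
eef_rot: [-0.274, -0.652, -0.274, 0.652]
wrist_force: [-0.0, 0.2, -0.8]
width: 0.0003
F tool [ 0.82 -0.15 -0.1 ] t 16.2
rad 0.0279597545333165 off 0.016166902070744588 z 0.06980479917107452 finger dir -134.37472680853145
```

View pics/s12.png

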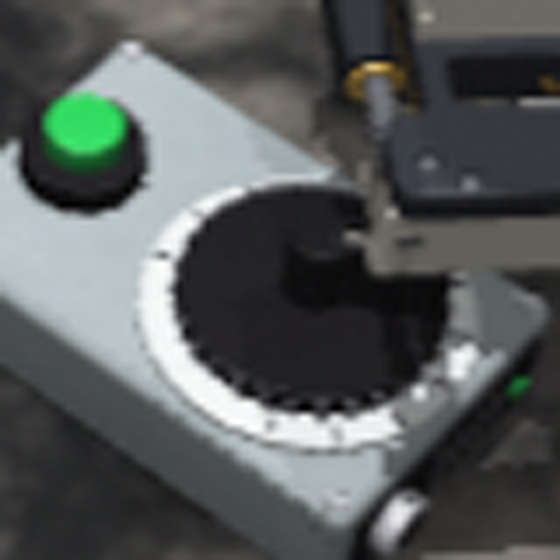

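The force dropped the fourth time. Back away from the wing first, then up, and check.

```bash
python3 -m inch '[[0,0,0,0,0.04,0,0],[0,0,0,0,0.08,0,0],[0,0,0,-0.05,0.09,0,0],[0,0,0,-0.2,0.09,0,0],[0,0,0,-0.4,0.09,0,0],[0,0,0,-0.6,0.09,0,0],[0,0,0,-0.75,0.09,0,0],[0,0,0,-0.8,0.09,0,0]]'
python3 - <<'E'
from h import *
go([.5435,-.178,.12],-22)
a=get_image("scene");crop(a,"pics/s13.png",(270,120,390,220),6)
a=get_image("wrist");cv2.imwrite("pics/w13.png",a["color"][:,:,::-1])
E
```

```text
clock: 17.25
tool_pos: [0.4539, -0.2176, 0.1672]
eef_rot: [0.275, 0.652, 0.273, -0.651]
wrist_force: [0.1, 0.2, 0.0]
width: 0.0006
yaw now -44.4 pos [ 0.4539 -0.2176  0.1672] shift [ 0.395  0.302 -0.758] turn [-0.124 -0.    -0.001] F [0.1  0.25 0.  ] t 17.25 q7 -0.42
```

View pics/s13.png

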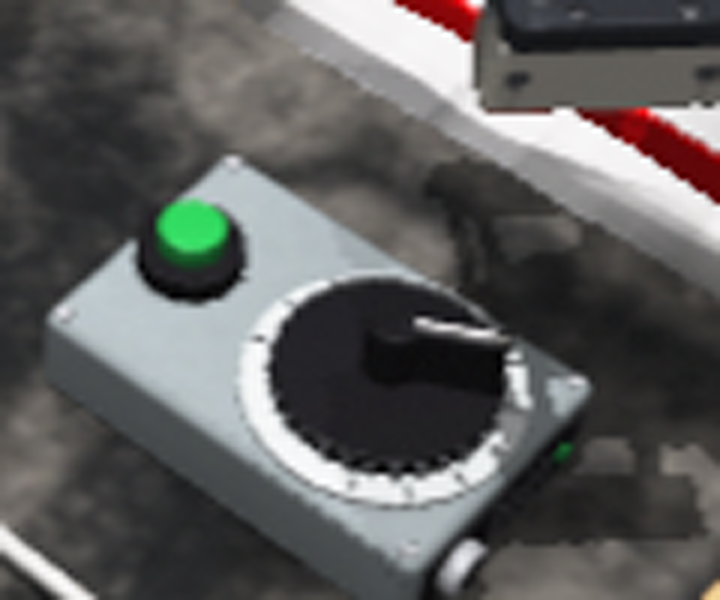

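View pics/w13.png

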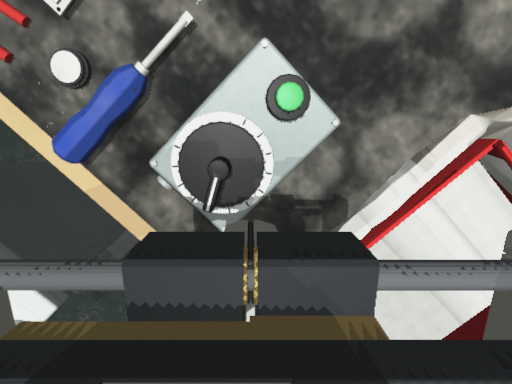

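Run:
```python
from h import *
g=get_image("wrist");a=get_image("scene");b=get_image("side")
F=lambda x,y:((x+.5)/6-.5+270,(y+.5)/6-.5+120)
P=[plane(a,F(*p),.086)[:2] for p in[(417,322),(507,342)]];d=P[1]-P[0];print("scene wing",np.degrees(np.arctan2(d[1],d[0])))
gr=cv2.cvtColor(g["color"],cv2.COLOR_RGB2GRAY);yy,xx=np.mgrid[:384,:512]
k=((gr>150)&(np.hypot(xx-218,yy-168)<40)).astype(np.uint8)
n,l,st,ce=cv2.connectedComponentsWithStats(k)
for i in range(1,n):
  if st[i,4]>20:
    Q=np.array([plane(g,p,.086)[:2] for p in np.c_[np.nonzero(l==i)[::-1]].astype(float)])
    v=cv2.fitLine(Q.astype(np.float32),cv2.DIST_L2,0,1e-4,1e-4).ravel();print(st[i],v,np.degrees(np.arctan2(v[1],v[0])))
cs=[green(g,(260,70,320,125)),green(a,(280,140,330,180)),green(b,(260,160,295,195))]
print(cs)
for n,q in zip((g,a,b),cs):print([np.round(plane(n,q[0],z)[:2],4) for z in(.055,.063,.07)])
print(tri(g,cs[0][0],a,cs[1][0]),tri(g,cs[0][0],b,cs[2][0]))
```

```text
scene wing -153.66880328400953
[207 177  11  30 106] [ 0.8731309   0.4874858   0.43597156 -0.1878888 ] 29.175467
[182 185  13  13  40] [ 0.11743452  0.9930806   0.42006713 -0.17258102] 83.25593
[(array([292.53781513,  96.52941176]), array([276,  82,  28,  29, 238], dtype=int32)), (array([301.52325581, 157.73255814]), array([296, 154,  12,   9,  86], dtype=int32)), (array([276.89473684, 176.13157895]), array([273, 174,   9,   5,  38], dtype=int32))]
[array([ 0.5464, -0.1797]), array([ 0.545 , -0.1794]), array([ 0.5438, -0.1792])]
[array([ 0.5488, -0.1848]), array([ 0.5449, -0.1791]), array([ 0.5414, -0.1741])]
[array([ 0.5472, -0.1906]), array([ 0.5437, -0.1786]), array([ 0.5406, -0.1682])]
[ 0.54510511 -0.17945451  0.06252419] [ 0.54444455 -0.17956143  0.06240619]
```

Wing angle is now -150.8° in the wrist view against -54.7° at the start, a turn of 96.1°, so four clicks. The button top is at (0.544, -0.179, 0.0625). Moving above it.

```bash
python3 -c "
from h import *
go([.544,-.1788,.085],-22)"
python3 -m inch '[[-0.01,0,0,0,0.03,-0.07,0],[-0.03,0,0,0,0.09,-0.22,0],[-0.05,0,0,0,0.15,-0.38,0],[-0.08,0,0,0,0.21,-0.53,0],[-0.1,0,0,0.05,0.26,-0.65,0],[-0.115,0,0,0.15,0.29,-0.72,0],[-0.12,0,0,0.25,0.31,-0.76,0],[-0.124,0,0,0.3,0.31,-0.765,0]]'
python3 -c "
from h import *
go([.544,-.1788,.068],-22)"
```

```text
yaw now -44.4 pos [ 0.4528 -0.2171  0.1652] shift [ 0.667  0.321 -0.76 ] turn [-0.124  0.     0.001] F [-0.3   0.63 -0.33] t 17.5 q7 -0.42
clock: 18.5
tool_pos: [0.5433, -0.1777, 0.1283]
eef_rot: [-0.395, -0.586, -0.396, 0.587]
wrist_force: [-0.6, -0.7, 0.6]
width: 0.0007
yaw now -22.0 pos [ 0.5433 -0.1777  0.1283] shift [0.503 0.01  0.006] turn [-0.     0.     0.001] F [-0.58 -0.71  0.64] t 18.5 q7 -0.23
```

Straight down to just above the button, then press in small steps.

```bash
python3 -m inch '[[0,0,0,0.04,0,0,0],[0,0,0,0.12,0.005,0,0],[0,0,0,0.22,0.01,0.005,0],[0,0,0,0.32,0.01,0.005,0],[0,0,0,0.4,0.01,0.005,0],[0,0,0,0.46,0.01,0.005,0],[0,0,0,0.49,0.01,0.005,0],[0,0,0,0.5,0.01,0.005,0]]'
python3 - <<'E'
from h import *
go([.544,-.1788,.056],-22)
a=get_image("scene");crop(a,"pics/s14.png",(270,120,390,220),6)
a=get_image("side");crop(a,"pics/d14.png",(255,110,345,220),5)
E
```

```text
clock: 19.5
tool_pos: [0.5451, -0.1787, 0.0698]
eef_rot: [0.395, 0.586, 0.395, -0.586]
wrist_force: [-0.5, -0.3, 0.5]
width: 0.0006
yaw now -22.1 pos [ 0.5451 -0.1787  0.0698] shift [ 0.115 -0.008  0.004] turn [-0. -0. -0.] F [-0.54 -0.26  0.46] t 19.5 q7 -0.25
```

View pics/s14.png

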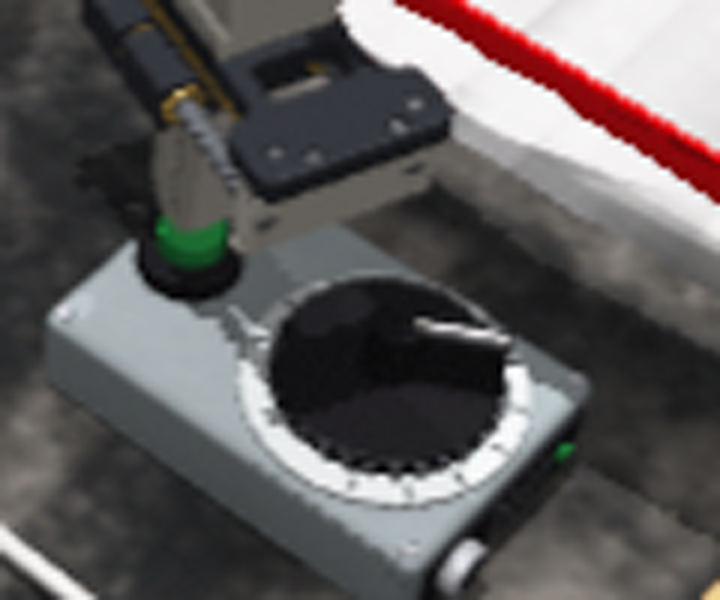

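View pics/d14.png

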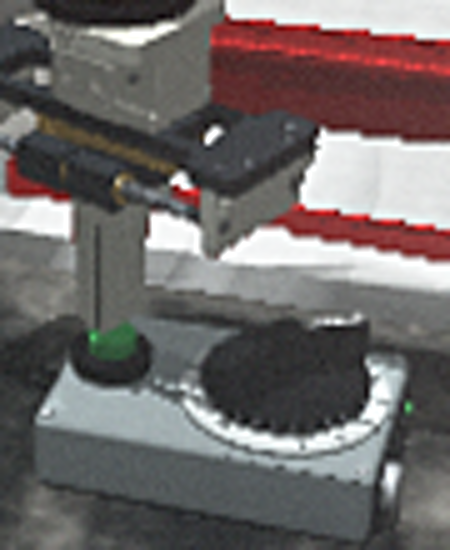

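The finger hangs over the button and the wing is unchanged. Now the press.

```bash
python3 -m inch '[[0,0,0,0.02,0,0,0],[0,0,0,0.04,0,0,0],[0,0,0,0.055,0,0,0],[0,0,0,0.07,0,0,0],[0,0,0,0.08,0,0,0],[0,0,0,0.09,0,0,0],[0,0,0,0.1,0,0,0],[0,0,0,0.1,0,0,0]]'
python3 -m inch '[[0,0,0,0.005,0,0,0],[0,0,0,0.01,0,0,0],[0,0,0,0.01,0,0,0],[0,0,0,0.015,0,0,0],[0,0,0,0.015,0,0,0],[0,0,0,0.02,0,0,0],[0,0,0,0.02,0,0,0],[0,0,0,0.02,0,0,0]]'
```

```text
clock: 20.6
tool_pos: [0.5454, -0.1789, 0.0611]
eef_rot: [0.396, 0.587, 0.394, -0.586]
wrist_force: [-5.2, 0.5, 20.0]
width: 0.0005
clock: 21.6
tool_pos: [0.5455, -0.1789, 0.0608]
eef_rot: [0.396, 0.587, 0.394, -0.586]
wrist_force: [-7.2, 1.9, 33.2]
width: 0.0006
```

Run:
```python
from h import *
a=get_image("scene");crop(a,"pics/s15.png",(270,120,390,220),6)
a=get_image("side");crop(a,"pics/d15.png",(255,150,345,220),8)
```

```text
(no output)
```

View pics/s15.png

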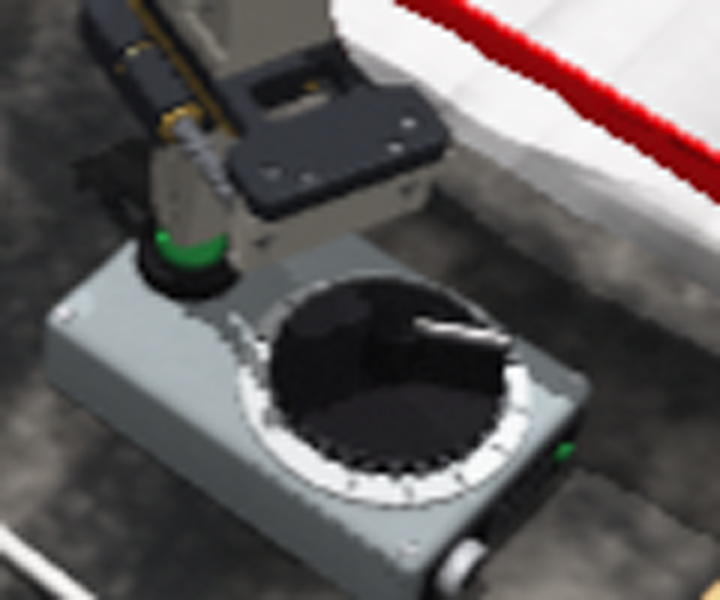

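View pics/d15.png

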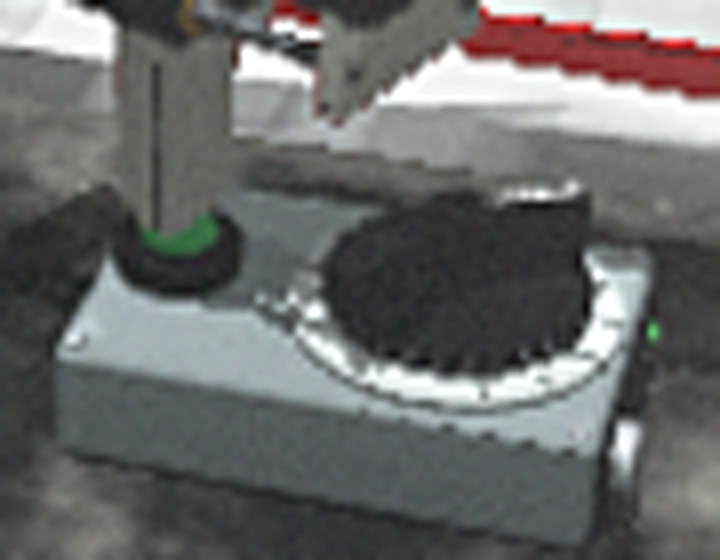

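The pressed pictures show the green cap flush with its collar, and 33 N against a hard stop. I'll lift in stages: the spring force against height shows whether the travel was full.

```bash
for i in 1 ; do python3 -m inch '[[0,0,0,-0.01,0,0,0],[0,0,0,-0.02,0,0,0],[0,0,0,-0.03,0,0,0],[0,0,0,-0.035,0,0,0],[0,0,0,-0.035,0,0,0],[0,0,0,-0.035,0,0,0],[0,0,0,-0.035,0,0,0],[0,0,0,-0.035,0,0,0]]'; done
python3 -m inch '[[0,0,0,-0.01,0,0,0],[0,0,0,-0.017,0,0,0],[0,0,0,-0.017,0,0,0],[0,0,0,-0.017,0,0,0],[0,0,0,-0.017,0,0,0],[0,0,0,-0.017,0,0,0],[0,0,0,-0.017,0,0,0],[0,0,0,-0.017,0,0,0]]'
python3 -m inch '[[0,0,0,-0.01,0,0,0],[0,0,0,-0.017,0,0,0],[0,0,0,-0.017,0,0,0],[0,0,0,-0.017,0,0,0],[0,0,0,-0.017,0,0,0],[0,0,0,-0.017,0,0,0],[0,0,0,-0.017,0,0,0],[0,0,0,-0.017,0,0,0]]'
```

```text
clock: 22.7
tool_pos: [0.5454, -0.1789, 0.0612]
eef_rot: [0.395, 0.587, 0.395, -0.586]
wrist_force: [-2.8, 0.3, 11.6]
width: 0.0004
clock: 23.7
tool_pos: [0.5453, -0.1788, 0.0618]
eef_rot: [0.395, 0.587, 0.395, -0.586]
wrist_force: [0.0, -0.4, 4.1]
width: 0.0005
clock: 24.7
tool_pos: [0.5453, -0.1789, 0.0638]
eef_rot: [0.395, 0.587, 0.395, -0.586]
wrist_force: [1.4, -0.7, 2.8]
width: 0.0006
```

At 4.1 N just off the stop, falling about 0.65 N/mm, the spring has about 6 mm of travel, so the button was fully down. Now I lift clear.

```bash
python3 -m inch '[[0,0,0,-0.04,0,0,0],[0,0,0,-0.1,0,0,0],[0,0,0,-0.25,0,0,0],[0,0,0,-0.45,0,0,0],[0,0,0,-0.65,0,0,0],[0,0,0,-0.85,0,0,0],[0,0,0,-0.97,0,0,0],[0,0,0,-1,0,0,0]]'
python3 -m inch '[[0,0,0,0,0,0.1,0],[0,0,0,0,0,0.3,0],[0,0,0,0,0,0.5,0],[0,0,0,0,0,0.65,0],[0,0,0,0,0,0.75,0],[0,0,0,0,0,0.8,0],[0,0,0,0,0,0.8,0],[0,0,0,0,0,0.8,0]]'
python3 - <<'E'
from h import *
go([.5,-.2,.2])
a=get_image("scene");cv2.imwrite("pics/s16.png",a["color"][:,:,::-1]);crop(a,"pics/s16c.png",(270,120,390,220),6)
g=get_image("wrist");cv2.imwrite("pics/w16.png",g["color"][:,:,::-1])
print(green(a,(280,140,330,180)),green(get_image("side"),(260,160,295,195)))
b=cv2.imread("pics/scene0.png");d=cv2.absdiff(b,cv2.imread("pics/s16.png"))[190:300,215:350];print("bystander diff",d.max(),(d>40).sum())
E
```

```text
clock: 25.7
tool_pos: [0.5446, -0.1786, 0.1842]
eef_rot: [-0.395, -0.586, -0.395, 0.587]
wrist_force: [-0.5, 1.3, -0.5]
width: 0.0002
clock: 26.7
tool_pos: [0.5094, -0.2667, 0.1838]
eef_rot: [0.395, 0.586, 0.396, -0.586]
wrist_force: [-0.4, 0.3, -0.1]
width: 0.0006
yaw now -22.0 pos [ 0.5094 -0.2667  0.1838] shift [-0.135 -0.281 -0.486] turn  F [-0.36  0.25 -0.08] t 26.7 q7 -0.05
(array([301.52325581, 157.73255814]), array([296, 154,  12,   9,  86], dtype=int32)) (array([276.89473684, 176.13157895]), array([273, 174,   9,   5,  38], dtype=int32))
bystander diff 29 0
```

View pics/s16.png

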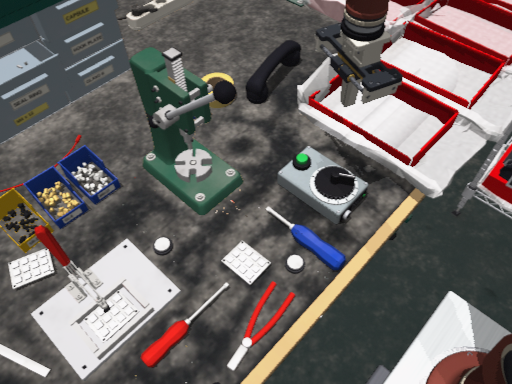

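View pics/s16c.png

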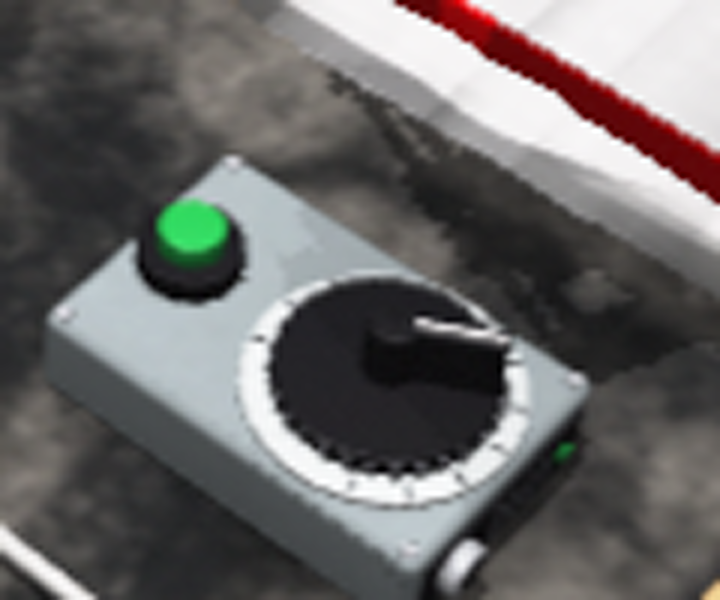

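The button is up at the same pixels as at the start, and the wing still stands at the fourth click. The bystanders haven't moved and the robot is clear at about 0 N. Handing in.

```bash
python3 -c "
from cell import hand_in
print(hand_in())"
```

```text
the job is handed in; nothing more can be done
None
```

The dial is four clicks clockwise of where it started, the green button has been pressed and released, and the job is handed in at about 27 s of the 69 s allowed. `hand_in()` gave no verdict, so these are my own checks.

- **Dial:** I pushed the wing with the closed fingertips, one click at a time. The force across the wing read 4.8–5.5 N at the ends of the pushes and fell to about zero after each of the four jumps. The wing turned from -54.7° to -150.8° in the wrist camera, which is 96.1° against the 96° wanted. Two rougher readings from the scene camera were about 3–4° off (-153.7° at the end, and -107° where -103° was due after the second click); I put these down to hand-picked pixels.
- **Button:** It went down to a hard stop, and the force rose to 33 N, well above the 5 N needed but under the 40 N limit. While lifting, the spring force was 4.1 N just off the stop and fell by about 0.65 N per mm, which fits the full 6 mm of travel. The camera put the button top at about 63 mm, but touch suggested about 67–68 mm. Afterwards it showed at the same pixels as before the press.
- **Bystanders and robot:** In the scene image, the area with the screwdriver, keypad and capsule shows no difference from the start. The robot ended clear of everything, with less than 0.5 N at the wrist.

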